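# Load a sample bottle into the extraction shaker and latch its hold-down bar

### The arm

A 6-joint arm with a two-finger parallel gripper is mounted at the origin on the work surface. World frame = base frame: x ahead of the robot, y to its left, z up, the work surface at z = 0. Lengths are in m, angles in rad, forces in N, time in s.
With the tool pointing down it reaches from about 0.35 to 0.875 m from the base axis. Payload 4.2 kg.
Tool frame: the origin (TCP) lies midway between the tips of the shut fingers; the grasp point (between the pads) lies 19 mm behind it; z points along the fingers, y is the line along which they close (so a half turn about z gives the same grasp; the last joint's range is limited). The gripper opens to 87 mm and grips with 3 to 60 N. Pads are 19 mm wide; open, the fingers measure 117 mm over their backs; the gripper's body (75 mm by 190 mm) begins 51 mm behind the grasp point.
Start: joints at [-0.983, 0.385, 0.008, 0, -1.194, -0.259], TCP at [0.202, -0.591, 0.223] pointing down, gripper open.
Joint ranges: [-3.14, 3.14], [-1.21, 2.06], [-1.07, 1.41], [-3.16, 2.05], [-2.99, -0.16], [-3.1, 3.1]. Speed limits (rad/s): [2.79, 2.79, 3.14, 3.14, 3.14, 3.14].

### API

Orientations are given as a rotation vector (axis times angle).
In Python, from plant import status, viewer, job gives the robot as it stands.
- The arm moves only by the tool step_arm, never from a script. Its argument "series" is a list of rows, each an object of numbers: "ax", "ay", "az": the turn, a rotation vector about the tool's x, y, z normalised to -1 to 1, where 1 is 180 degrees; "x", "y", "z": the shift along the tool's x, y, z normalised to -1 to 1, where 1 is 10 cm; "jaw": the opening, from -1 (shut) to 1 (fully open). In form: [{"ax": .., "ay": .., "az": .., "x": .., "y": .., "z": .., "jaw": ..}, ...]. A call has 1 to 20 rows; each row is the pose to reach, as a shift and turn from the pose commanded when the call began, along the tool's axes at that moment, turning the shorter way round; what a row does not reach only later rows make up. A row lasts 1/12 s, in which the tool goes at most 41.7 mm and 7.16 degrees, less where a joint would pass 70% of its speed; a pose out of reach is approached as far as the arm can. A call with a number of a shift or a turn outside -1 to 1 is refused whole. A call with a gripper value outside its range is refused whole. The fingers move at their own pace and stop on an object; "squeeze" is the grip in N (left out, the last holds). Time passes only in rows, so rows that repeat a pose let the fingers close. It gives the time, the measured TCP pose, the force, the opening and the grip force at its end, in the units of the state.
- status.get_obs(): the state, without advancing time (a new reading comes with each control period).
- viewer.camera(name): name is "scene" or "top" or "wrist"; returns a dict with "pixels" (400x640x3 uint8, blue, green, red), "K" (3x3 intrinsics, pixels), "position" and "rotation" of the camera in the world. Camera axes: x right, y up, looking along -z (the intrinsics and any distortion apply to the point x, -y, -z); pixel columns grow to the right and rows downward; lengths in m; the calibration is good to about 2 mm. A picture is of the moment at which its call begins. There is no depth.
- job.close_job(): hands the job in; it is judged then, once.
The state is a dict: "time": time; "q": joint angles; "joint_vel": joint speeds; "joint_torque": joint torques, N m; "eef_pos": TCP position; "tcp_rot": TCP orientation; "wrist_force": force on the tool from outside, world axes, zero at the start; "moment": the same for the moment, N m; "opening": finger opening in m; "finger_force": force on a finger pad.
Only numpy, scipy, OpenCV 4.12 (cv2) and the standard library are available. Lean on these libraries where they do the work, as an engineer would, in place of code of your own. Each camera call takes 0.05 s, during which the arm holds its last target. There are 200 camera calls.

### The job

Put the white sample bottle with the blue cap into the empty leaning cradle of the shaker, foot down on the stop plate and lying fully home in the V pads, setting it down gently and letting go of it. Then swing the open hold-down bar with the red handle across the bottle, without slamming it, until it rests fully down in its forked catch, and let go. Leave the bottle that is already loaded, its bar, and the glassware on the bench as they are.

Things in the scene. Friction and masses are not known exactly. Their poses are not given: they have to be found in the camera images.
- sample: bottle to load: white plastic cylinder, paper band, ribbed blue screw cap, standing upright; about 0.28 kg. Origin: centre of its foot, z up its axis. Body 54 mm diameter to 98 mm above the foot, shoulder narrowing to a 32 mm neck at 113 mm, cap 40 mm diameter from 118 to 146 mm (top). Can be held by the cap from above, along its axis.
- carriage: aluminium carriage with two cradles, leaning 30 deg. z: up along a seated bottle's axis, top end leaning towards the robot; x: square out of the open side, away from the robot and up; y: across, level. Origin: face of the back plate at the stop plate, midway between the cradles, 105 mm above the bench. Empty cradle at y -70, loaded one at y +70 mm. Back plate at x 0, 310 mm wide, z 0 to 115 mm.
- shaker: cream shaker housing, fixed, 260 x 350 mm (x, y), 86 mm high, dark panel with knobs towards the robot. Origin: centre of its underside on the bench, x away from the robot, z up. It carries the carriage, whose origin is at (40, 0, 105) mm, on two posts.
- seat (a point): where the centre of the bottle's foot belongs in the empty cradle: on the stop plate, carriage (35, -70, 0) mm; axes as the carriage, z = axis of the seated bottle. The stop plate spans x -2 to 60 mm. Two pairs of rubber V pads (carriage z 22 and 90 mm), open to carriage +x and up, carry the bottle so that its outermost side lies at carriage x 62 mm.
- holdbar (a joint): angle of the empty cradle's hold-down bar, rad: 0 closed in its catch (end stop), up to 2.2 open; starts at 1.7 to 2.0. Turns about an axis along carriage z. Stiff hinge: stays where left, needs 1 to 2 N at the handle. Steel strip 22 mm wide (along carriage z), 6 mm thick, 138 mm long; closed it lies along carriage -y at x 69, z 75 mm, 4 mm clear of the seated bottle.
- holdbar_grip (a point): on the axis of that bar's red handle, 13 mm below its upper end: a round peg 16 mm in diameter parallel to carriage z, standing 45 mm clear of the bar, 125 mm from the hinge. It moves with the bar and can turn between the fingers. Bar closed: at carriage (69, -145, 118) mm.
- holdbar_hinge (a point): on that bar's hinge axis, level (along carriage z) with holdbar_grip: carriage (69, -20, 118) mm. At joint angle q the grip lies 125 mm from here in carriage direction (sin q, -cos q, 0). Axes turn with the bar.
- catch (a point): forked catch on the outer side of the empty cradle, where the closed bar's centre line lies: carriage (69, -120, 75) mm. Two brass prongs with a 26 mm gap along carriage z, reaching carriage x 87 mm; the bar lies between them.
- loaded: a like white bottle with a black cap that already lies in the other cradle; leave it alone. Origin: centre of its foot, z along its axis.
- holdbar_far (a joint): angle of the loaded cradle's bar (black handle), rad: 0 = closed; it is closed and must stay closed.
- amber: bystander: amber jar with a white lid, 58 mm diameter, 140 mm high, standing on the bench. Origin: centre of its foot.
- beaker: bystander: glass beaker, 68 mm diameter, 95 mm high, standing on the bench. Origin: centre of its foot.
Things that resemble listed ones, but are neither listed nor needed, are in the scene too. What is shaped like the sample but pink, purple or turquoise is not meant.

How it is judged:
By the outcome, as a careful person would: the job done as asked, in the order asked, and still so for the second after the job is handed in, with the robot touching nothing.
It also fails if it takes over 53 s, if anything falls off the work surface, if the arm or the gripper's body presses on something with over 40 N, if the wrist force passes 120 N, or if a joint passes its speed limit or range.

## Working session

There is one attempt and no reset: what is moved stays moved. The work goes in short steps, Python scripts to look and compute and a tool call to move; the robot and the scene stay as the last step left them, time stands still between calls to the robot, and variables do not carry over. Pictures are saved under pics/ and viewed, at most 10 in all, crops included, and the job is handed in when it is done.

Besides the shell and the picture viewer there is one more tool, called after "Emit:" by a JSON object that holds its "op" and its "data". step_arm: Moves the arm, as the interface text tells. Its arguments: {"type":"object","properties":{"series":{"type":"array","items":{"type":"object","properties":{"ax":{"type":"number","minimum":-1,"maximum":1},"ay":{"type":"number","minimum":-1,"maximum":1},"az":{"type":"number","minimum":-1,"maximum":1},"x":{"type":"number","minimum":-1,"maximum":1},"y":{"type":"number","minimum":-1,"maximum":1},"z":{"type":"number","minimum":-1,"maximum":1},"jaw":{"type":"number"}}}},"squeeze":{"type":"number"}},"required":["series"]}

```bash
mkdir -p pics; ls; python3 - <<'E'
from plant import status, viewer
import cv2, pickle
s=status.get_obs()
print({k:s[k] for k in('time','eef_pos','tcp_rot','opening','wrist_force')})
d={}
for n in('scene','top','wrist'):
    c=viewer.camera(n); d[n]=c; cv2.imwrite(f'pics/{n}0.png',c['pixels']); print(n,c['K'].tolist() if hasattr(c['K'],'tolist') else c['K'],c['position'],c['rotation'],[k for k in c])
pickle.dump(d,open('cams0.pkl','wb'))
E
```

```text
pics
{'time': 0.0, 'eef_pos': array([ 0.20165936, -0.59092305,  0.22143459]), 'tcp_rot': array([ 0.51386773, -3.09880522, -0.00343656]), 'opening': 0.08691696129400989, 'wrist_force': array([-0.20872215, -0.04707956, -0.87159268])}
scene [[472.20406751574876, 0.0, 317.3335416232923], [0.0, 472.20406751574876, 201.99436803620773], [0.0, 0.0, 1.0]] [1.16961329 0.41211358 0.75406277] [0.48781639 0.99587543 2.07983972] ['pixels', 'K', 'position', 'rotation']
top [[492.70948318407847, 0.0, 315.6204612329178], [0.0, 492.70948318407847, 193.51202257001478], [0.0, 0.0, 1.0]] [ 0.38557086 -0.07197299  1.4341886 ] [ 0.12094284 -0.08165461 -1.5606659 ] ['pixels', 'K', 'position', 'rotation']
wrist [[358.5409995998009, 0.0, 324.1362418997329], [0.0, 358.5409995998009, 197.04097573725346], [0.0, 0.0, 1.0]] [ 0.12479241 -0.61754825  0.38449586] [-0.20426209 -0.28574118  1.88249477] ['pixels', 'K', 'position', 'rotation']
```

View pics/scene0.png

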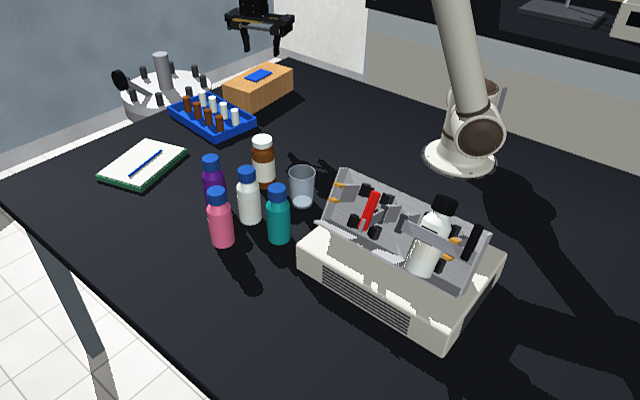

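View pics/top0.png

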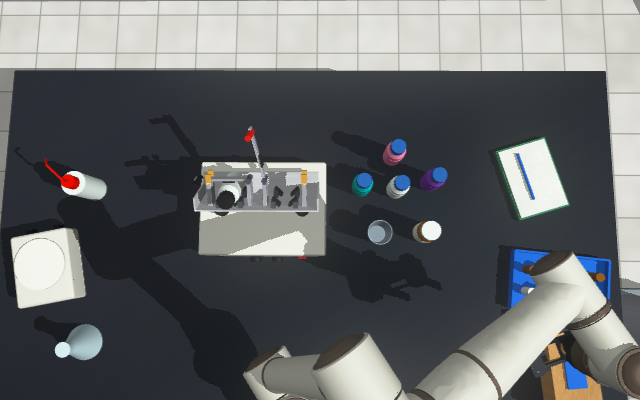

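Candidates for the sample, by scene cap pixel, are purple (211,162), pink (216,195), turquoise (277,192) and white body with blue cap (247,174). In the top view the white one is at (400,183). The white squeeze bottle with a red spout, top (90,185), and the loaded black-capped bottle are not the target. I choose the white body with blue cap, and will check it in a crop while measuring.

```bash
cat > h.py <<'E'
import numpy as np, cv2, pickle
from scipy.spatial.transform import Rotation as R
def ray(c,uv):
    K=c['K']; d=np.array([(uv[0]-K[0,2])/K[0,0],-(uv[1]-K[1,2])/K[1,1],-1.])
    return np.array(c['position']),R.from_rotvec(c['rotation']).apply(d)
def onz(c,uv,z):
    p,d=ray(c,uv); return p+d*(z-p[2])/d[2]
def tri(c1,u1,c2,u2):
    p,d=ray(c1,u1);q,e=ray(c2,u2);d=d/np.linalg.norm(d);e=e/np.linalg.norm(e)
    t=np.linalg.lstsq(np.c_[d,-e],q-p,rcond=None)[0];a=p+d*t[0];b=q+e*t[1]
    return (a+b)/2,np.linalg.norm(a-b)
def proj(c,P):
    v=R.from_rotvec(c['rotation']).inv().apply(np.atleast_2d(P)-c['position']);K=c['K']
    return np.c_[K[0,2]+K[0,0]*v[:,0]/-v[:,2],K[1,2]-K[1,1]*v[:,1]/-v[:,2]]
def blobs(c,lo,hi,box,amin=8):
    x0,y0,x1,y1=box;h=cv2.cvtColor(c['pixels'],cv2.COLOR_BGR2HSV)[y0:y1,x0:x1]
    m=cv2.inRange(h,lo,hi);n,l,s,ce=cv2.connectedComponentsWithStats(m)
    return [(ce[i]+[x0,y0],s[i]+[x0,y0,0,0,0]) for i in range(1,n) if s[i][4]>=amin]
E
python3 - <<'E'
from h import *
d=pickle.load(open('cams0.pkl','rb'));t,s=d['top'],d['scene']
for n,c,b in(('top',t,(340,120,460,260)),('scene',s,(180,130,310,260))):
    for ce,st in blobs(c,(100,120,60),(125,255,255),b): print(n,'blue',ce.round(1),st,onz(c,ce,.146).round(4))
for n,c,b in(('top',t,(180,110,340,240)),('scene',s,(300,150,520,300))):
    for ce,st in blobs(c,(0,150,80),(6,255,255),b): print(n,'red',ce.round(1),st)
    for ce,st in blobs(c,(12,120,120),(25,255,255),b): print(n,'brass',ce.round(1),st)
for uv in((202,163),(327,163),(324,255),(199,255)): print(uv,onz(t,uv,.086).round(4))
a=cv2.resize(t['pixels'][115:265,180:340],None,fx=3.7,fy=3.7,interpolation=cv2.INTER_CUBIC)[:, :592]
b=cv2.resize(s['pixels'][140:260,180:310],(206,190),interpolation=cv2.INTER_CUBIC)
o=np.zeros((555,800,3),np.uint8);o[:,:592]=a[:555];o[:190,594:]=b
cv2.imwrite('pics/crop1.png',o)
E
```

```text
top blue [398.1 146.3] [391 138  16  17 203] [ 0.6808 -0.2571  0.146 ]
top blue [438.7 174.6] [430 167  18  16 225] [ 0.6049 -0.3628  0.146 ]
top blue [363.8 179.9] [356 172  17  17 203] [ 0.5897 -0.1658  0.146 ]
top blue [402.1 182.1] [394 174  17  17 203] [ 0.5844 -0.2665  0.146 ]
scene blue [218.1 134.7] [192 130  57  15 432] [ 0.5243 -0.4293  0.146 ]
scene blue [210.3 162.1] [201 153  19  19 309] [ 0.6184 -0.3491  0.146 ]
scene blue [245.9 173.5] [237 164  19  20 316] [ 0.5972 -0.2538  0.146 ]
scene blue [276.8 192.1] [267 182  20  21 350] [ 0.6026 -0.1544  0.146 ]
scene blue [216.1 194.9] [206 185  21  21 364] [ 0.6921 -0.2445  0.146 ]
top red [249.2 135.1] [244 129  11  13  79]
top brass [208.6 176.1] [205 170   9  14  82]
top brass [303.5 176.8] [301 170   6  15  80]
scene red [369.4 208.4] [357 190  23  41 350]
scene brass [339.  184.9] [333 183  13   5  41]
scene brass [333.4 200. ] [328 198  12   5  41]
scene brass [454.3 240.2] [449 237  12   7  56]
scene brass [446.6 257.1] [441 254  13   7  55]
(202, 163) [0.6447 0.2815 0.086 ]
(327, 163) [ 0.6463 -0.0682  0.086 ]
(324, 255) [ 0.3923 -0.0617  0.086 ]
(199, 255) [0.3892 0.2798 0.086 ]
```

View pics/crop1.png

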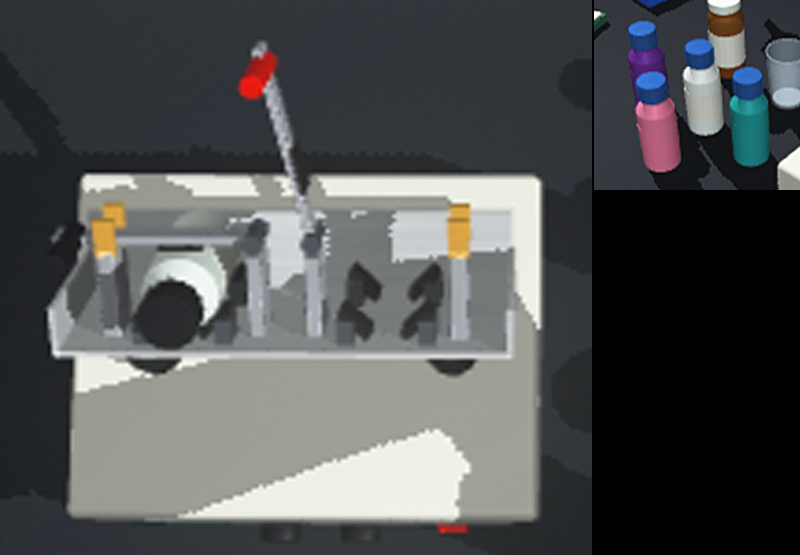

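The crop shows the bottle with a white body and blue cap, at scene (247,174) and top (402,182). The housing corners are at top (202.2,162.6), (325.9,162.8), (325.9,255.5) and (198.4,254.5), and the back plate's upper edge runs from (194,210) to (318,211).

```bash
python3 - <<'E'
from h import *
d=pickle.load(open('cams0.pkl','rb'));t,s=d['top'],d['scene']
print('sample cap',tri(t,(402.1,182.1),s,(245.9,173.5)))
print('turq',tri(t,(363.8,179.9),s,(276.8,192.1)))
print('fork far',tri(t,(208.6,176.1),s,(450.4,248.6)),'fork near',tri(t,(303.5,176.8),s,(336.2,192.4)))
print('red',tri(t,(249.2,135.1),s,(369.4,208.4)))
P=[onz(t,u,.086) for u in((202.2,162.6),(325.9,162.8),(325.9,255.5),(198.4,254.5))];print(np.round(P,4),np.mean(P,0))
print('plate',onz(t,(194,210.1),.2046),onz(t,(318.4,210.9),.2046))
C=np.array([.5575,.107,.105]);M=np.array([[.866,0,-.5],[0,1,0],[.5,0,.866]])
for q in(1.7,1.8,1.9,2.0): print(q,C+M@(np.array([69,-20,108])/1e3+.125*np.array([np.sin(q),-np.cos(q),0])))
for c in(t,s): print(proj(c,[C+M@(np.array(p)/1e3) for p in((0,155,115),(0,-155,115),(80,120,75),(80,-120,75),(80,-120,91),(80,-120,59))]).round(1).tolist())
# amber/beaker
for ce,st in blobs(t,(0,0,200),(180,40,255),(405,215,450,245),40): print('lid',ce,onz(t,ce,.14))
print('beaker',onz(t,(380,232),.095))
E
```

```text
sample cap (array([ 0.58591489, -0.26780281,  0.13378384]), np.float64(0.001247261916510474))
turq (array([ 0.59135953, -0.16625765,  0.13375946]), np.float64(0.0011009625540424105))
fork far (array([0.58766921, 0.23032749, 0.20930585]), np.float64(0.001548590260521696)) fork near (array([ 0.58722377, -0.00968781,  0.20772592]), np.float64(0.0004967481454240559))
red (array([0.67370019, 0.11762908, 0.28949995]), np.float64(0.0005244278541402451))
[[ 0.6459  0.281   0.086 ]
 [ 0.6468 -0.0651  0.086 ]
 [ 0.391  -0.0668  0.086 ]
 [ 0.3906  0.2815  0.086 ]] [0.51857799 0.10762243 0.086     ]
plate [0.50110491 0.26598921 0.2046    ] [ 0.50126133 -0.04776416  0.2046    ]
1.7 [0.67060172 0.10310556 0.29500705]
1.8 [0.66867301 0.11540026 0.29389348]
1.9 [0.66569098 0.1274112  0.29217176]
2.0 [0.66168545 0.13901835 0.28985909]
[[195.6, 210.5], [318.5, 211.4], [210.2, 175.3], [304.9, 175.8], [304.6, 178.1], [305.2, 173.6]]
[[490.1, 231.9], [347.3, 166.9], [448.7, 248.0], [334.3, 191.3], [337.2, 183.6], [331.5, 199.0]]
lid [431. 230.] [ 0.45935589 -0.34077438  0.14      ]
beaker [ 0.45543124 -0.21277699  0.095     ]
```

Emit:
{"op": "step_arm", "data": {"series": [{"x":-1,"y":1,"z":-0.5,"az":0.1046,"jaw":1},{"x":-1,"y":1,"z":-0.5,"az":0.1046,"jaw":1},{"x":-1,"y":1,"z":-0.5,"az":0.1046,"jaw":1},{"x":-1,"y":1,"z":-0.5,"az":0.1046,"jaw":1},{"x":-1,"y":1,"z":-0.5,"az":0.1046,"jaw":1}]}}

```text
validation failed for argument at $.se...
```

Emit:
{"op": "step_arm", "data": {"series": [{"x":-1,"y":1,"jaw":1},{"x":-1,"y":1,"jaw":1},{"x":-1,"y":1,"jaw":1},{"x":-1,"y":1,"jaw":1},{"x":-1,"y":1,"jaw":1}]}}

```text
validation failed for argument at $.se...
```

Emit:
{"op": "step_arm", "data": {"series": [{"ax":0,"ay":0,"az":0.1046,"x":-1,"y":1,"z":-0.5,"jaw":1}], "squeeze": 20}}

```text
time: 0.23
eef_pos: [0.217, -0.5579, 0.2316]
tcp_rot: [0.31, -3.122, -0.01]
wrist_force: [2.1, 0.7, 0.2]
opening: 0.0872
finger_force: 0.0
```

Emit:
{"op": "step_arm", "data": {"series": [{"ax":0,"ay":0,"az":0.0648,"x":-1,"y":1,"z":-0.35,"jaw":1},{"ax":0,"ay":0,"az":0.0648,"x":-1,"y":1,"z":-0.35,"jaw":1},{"ax":0,"ay":0,"az":0.0648,"x":-1,"y":1,"z":-0.35,"jaw":1},{"ax":0,"ay":0,"az":0.0648,"x":-1,"y":1,"z":-0.35,"jaw":1},{"ax":0,"ay":0,"az":0.0648,"x":-1,"y":1,"z":-0.35,"jaw":1}], "squeeze": 20}}

```text
time: 0.65
eef_pos: [0.2989, -0.4356, 0.2733]
tcp_rot: [-0.008, 3.139, -0.003]
wrist_force: [0.1, 0.0, -0.2]
opening: 0.0873
finger_force: 0.0
```

Emit:
{"op": "step_arm", "data": {"series": [{"ax":0,"ay":0,"az":0,"x":-1,"y":0.9,"z":0,"jaw":1},{"ax":0,"ay":0,"az":0,"x":-1,"y":0.9,"z":0,"jaw":1},{"ax":0,"ay":0,"az":0,"x":-1,"y":0.9,"z":0,"jaw":1},{"ax":0,"ay":0,"az":0,"x":-1,"y":0.9,"z":0,"jaw":1},{"ax":0,"ay":0,"az":0,"x":-1,"y":0.9,"z":0,"jaw":1}], "squeeze": 20}}

```text
time: 1.07
eef_pos: [0.3984, -0.3466, 0.2708]
tcp_rot: [0.006, -3.141, -0.001]
wrist_force: [0.6, -1.0, -0.1]
opening: 0.0872
finger_force: 0.0
```

Emit:
{"op": "step_arm", "data": {"series": [{"ax":0,"ay":0,"az":0,"x":-1,"y":0.8,"z":0,"jaw":1},{"ax":0,"ay":0,"az":0,"x":-1,"y":0.8,"z":0,"jaw":1},{"ax":0,"ay":0,"az":0,"x":-1,"y":0.8,"z":0,"jaw":1},{"ax":0,"ay":0,"az":0,"x":-1,"y":0.8,"z":0,"jaw":1},{"ax":0,"ay":0,"az":0,"x":-1,"y":0.8,"z":0,"jaw":1}], "squeeze": 20}}

```text
time: 1.48
eef_pos: [0.4974, -0.2677, 0.2704]
tcp_rot: [0.003, -3.14, -0.001]
wrist_force: [-0.6, -0.3, 0.3]
opening: 0.087
finger_force: 0.0
```

Good. Next, move over the bottle and check with the wrist camera.

Emit:
{"op": "step_arm", "data": {"series": [{"ax":0,"ay":0,"az":0,"x":-0.88,"y":0,"z":0,"jaw":1},{"ax":0,"ay":0,"az":0,"x":-0.88,"y":0,"z":0,"jaw":1},{"ax":0,"ay":0,"az":0,"x":-0.88,"y":0,"z":0,"jaw":1},{"ax":0,"ay":0,"az":0,"x":-0.88,"y":0,"z":0,"jaw":1},{"ax":0,"ay":0,"az":0,"x":-0.88,"y":0,"z":0,"jaw":1}], "squeeze": 20}}

```text
time: 1.9
eef_pos: [0.5834, -0.2694, 0.2706]
tcp_rot: [-0.002, -3.139, -0.001]
wrist_force: [0.4, 0.7, 0.8]
opening: 0.087
finger_force: 0.0
```

```bash
python3 - <<'E'
from h import *
from plant import status,viewer
w=viewer.camera('wrist');s=viewer.camera('scene');o=status.get_obs();print(o['eef_pos'],o['tcp_rot'],w['position'])
pickle.dump(w,open('w1.pkl','wb'))
cv2.imwrite('pics/w1.png',w['pixels'])
for ce,st in blobs(w,(100,120,60),(125,255,255),(0,0,640,400),60): print(ce.round(1),st,onz(w,ce,.146).round(4))
print(proj(w,[[.5857,-.2675,.146]]))
E
```

```text
[ 0.58304054 -0.26908882  0.27190994] [-2.04473223e-03 -3.14138087e+00  1.28848624e-04] [ 0.50232364 -0.26910978  0.43373173]
[11.1  1.3] [ 0  0 23  5 78] [ 0.4434 -0.4946  0.146 ]
[ 21.8 205.2] [  0 163  47  83 519] [ 0.598  -0.5258  0.146 ]
[326.2 189.3] [ 301  163   51   51 1934] [ 0.5844 -0.2679  0.146 ]
[442.8 193.7] [ 415  168   56   52 2227] [ 0.5884 -0.1703  0.146 ]
[214.2 211.5] [ 188  186   54   52 2119] [ 0.604  -0.3632  0.146 ]
[335.9 277.6] [314 263  45  27 924] [ 0.6673 -0.2593  0.146 ]
[[326.73236984 190.73759646]]
```

View pics/w1.png

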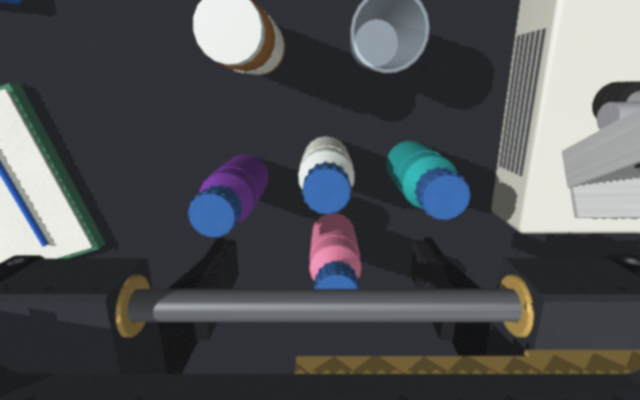

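The wrist view shows the white bottle's blue cap at (326,189), which casts to (0.585, -0.268) and agrees with the two-view fix. Descend and grip.

Emit:
{"op": "step_arm", "data": {"series": [{"ax":0,"ay":0,"az":0,"x":-0.02,"y":0.015,"z":0.3,"jaw":1},{"ax":0,"ay":0,"az":0,"x":-0.02,"y":0.015,"z":0.6,"jaw":1},{"ax":0,"ay":0,"az":0,"x":-0.02,"y":0.015,"z":0.85,"jaw":1},{"ax":0,"ay":0,"az":0,"x":-0.02,"y":0.015,"z":1,"jaw":1},{"ax":0,"ay":0,"az":0,"x":-0.02,"y":0.015,"z":1,"jaw":1}], "squeeze": 20}}

```text
time: 2.42
eef_pos: [0.5832, -0.2662, 0.1682]
tcp_rot: [-0.002, -3.135, -0.004]
wrist_force: [-0.1, -0.6, -0.8]
opening: 0.0867
finger_force: 0.0
```

Emit:
{"op": "step_arm", "data": {"series": [{"ax":0,"ay":0,"az":0,"x":0,"y":0,"z":0.15,"jaw":1},{"ax":0,"ay":0,"az":0,"x":0,"y":0,"z":0.3,"jaw":1},{"ax":0,"ay":0,"az":0,"x":0,"y":0,"z":0.45,"jaw":1},{"ax":0,"ay":0,"az":0,"x":0,"y":0,"z":0.57,"jaw":1},{"ax":0,"ay":0,"az":0,"x":0,"y":0,"z":0.57,"jaw":1},{"ax":0,"ay":0,"az":0,"x":0,"y":0,"z":0.57,"jaw":1}], "squeeze": 20}}

```text
time: 2.92
eef_pos: [0.5866, -0.2671, 0.116]
tcp_rot: [-0.0, 3.14, -0.001]
wrist_force: [1.2, -0.7, 0.3]
opening: 0.0872
finger_force: 0.0
```

Emit:
{"op": "step_arm", "data": {"series": [{"ax":0,"ay":0,"az":0,"x":0,"y":0,"z":0,"jaw":-0.2},{"ax":0,"ay":0,"az":0,"x":0,"y":0,"z":0,"jaw":-0.2},{"ax":0,"ay":0,"az":0,"x":0,"y":0,"z":0,"jaw":-0.2},{"ax":0,"ay":0,"az":0,"x":0,"y":0,"z":0,"jaw":-0.2},{"ax":0,"ay":0,"az":0,"x":0,"y":0,"z":0,"jaw":-0.2},{"ax":0,"ay":0,"az":0,"x":0,"y":0,"z":0,"jaw":-0.2},{"ax":0,"ay":0,"az":0,"x":0,"y":0,"z":0,"jaw":-0.2},{"ax":0,"ay":0,"az":0,"x":0,"y":0,"z":0,"jaw":-0.2}], "squeeze": 20}}

```text
time: 3.58
eef_pos: [0.5867, -0.2665, 0.1144]
tcp_rot: [0.001, -3.141, 0.0]
wrist_force: [-0.7, -1.0, 0.6]
opening: 0.0418
finger_force: 0.6
```

Emit:
{"op": "step_arm", "data": {"series": [{"ax":0,"ay":0,"az":0,"x":0,"y":0,"z":0,"jaw":-1},{"ax":0,"ay":0,"az":0,"x":0,"y":0,"z":0,"jaw":-1},{"ax":0,"ay":0,"az":0,"x":0,"y":0,"z":0,"jaw":-1},{"ax":0,"ay":0,"az":0,"x":0,"y":0,"z":0,"jaw":-1}], "squeeze": 25}}

```text
time: 3.92
eef_pos: [0.5867, -0.2666, 0.1144]
tcp_rot: [0.001, -3.142, 0.0]
wrist_force: [0.6, 0.0, -1.1]
opening: 0.0396
finger_force: 25.0
```

Emit:
{"op": "step_arm", "data": {"series": [{"ax":0,"ay":0,"az":0,"x":0,"y":0,"z":-0.1,"jaw":-1},{"ax":0,"ay":0,"az":0,"x":0,"y":0,"z":-0.35,"jaw":-1},{"ax":0,"ay":0,"az":0,"x":0,"y":0,"z":-0.65,"jaw":-1},{"ax":0,"ay":0,"az":0,"x":0,"y":0,"z":-0.9,"jaw":-1},{"ax":0,"ay":0,"az":0,"x":0,"y":0,"z":-1,"jaw":-1}], "squeeze": 25}}

```text
time: 4.33
eef_pos: [0.5883, -0.267, 0.2191]
tcp_rot: [-0.001, 3.135, -0.004]
wrist_force: [0.8, 0.1, -1.5]
opening: 0.0392
finger_force: 25.0
```

Emit:
{"op": "step_arm", "data": {"series": [{"ax":0,"ay":0,"az":0,"x":0,"y":0,"z":-0.25,"jaw":-1},{"ax":0,"ay":0,"az":0,"x":0,"y":0,"z":-0.55,"jaw":-1},{"ax":0,"ay":0,"az":0,"x":0,"y":0,"z":-0.85,"jaw":-1},{"ax":0,"ay":0,"az":0,"x":0,"y":0,"z":-1,"jaw":-1},{"ax":0,"ay":0,"az":0,"x":0,"y":0,"z":-1,"jaw":-1}], "squeeze": 25}}

```text
time: 4.75
eef_pos: [0.5879, -0.2669, 0.3185]
tcp_rot: [-0.001, 3.134, -0.003]
wrist_force: [1.0, 0.4, -2.0]
opening: 0.0396
finger_force: 25.0
```

Emit:
{"op": "step_arm", "data": {"series": [{"ax":0,"ay":0,"az":0,"x":0,"y":0.15,"z":-0.2,"jaw":-1},{"ax":0,"ay":0,"az":0,"x":0,"y":0.4,"z":-0.45,"jaw":-1},{"ax":0,"ay":0,"az":0,"x":0,"y":0.7,"z":-0.65,"jaw":-1},{"ax":0,"ay":0,"az":0,"x":0,"y":1,"z":-0.74,"jaw":-1}], "squeeze": 25}}

```text
time: 5.08
eef_pos: [0.5867, -0.1658, 0.3888]
tcp_rot: [0.001, 3.141, 0.0]
wrist_force: [1.2, -0.5, -1.3]
opening: 0.0394
finger_force: 25.0
```

Emit:
{"op": "step_arm", "data": {"series": [{"ax":0,"ay":-0.02,"az":0,"x":0,"y":0.2,"z":0,"jaw":-1},{"ax":0,"ay":-0.045,"az":0,"x":0,"y":0.4,"z":0,"jaw":-1},{"ax":0,"ay":-0.07,"az":0,"x":0,"y":0.6,"z":0,"jaw":-1},{"ax":0,"ay":-0.095,"az":0,"x":0,"y":0.8,"z":0,"jaw":-1},{"ax":0,"ay":-0.12,"az":0,"x":0,"y":1,"z":0,"jaw":-1},{"ax":0,"ay":-0.145,"az":0,"x":0,"y":1,"z":0,"jaw":-1},{"ax":0,"ay":-0.1667,"az":0,"x":0,"y":1,"z":0,"jaw":-1}], "squeeze": 25}}

```text
time: 5.67
eef_pos: [0.5848, -0.0652, 0.3853]
tcp_rot: [-0.003, 2.62, 0.002]
wrist_force: [-0.3, -0.9, -1.9]
opening: 0.0395
finger_force: 25.0
```

Emit:
{"op": "step_arm", "data": {"series": [{"ax":0,"ay":0,"az":0,"x":0,"y":0.2,"z":0,"jaw":-1},{"ax":0,"ay":0,"az":0,"x":0,"y":0.45,"z":0,"jaw":-1},{"ax":0,"ay":0,"az":0,"x":0,"y":0.7,"z":0,"jaw":-1},{"ax":0,"ay":0,"az":0,"x":0,"y":0.9,"z":0,"jaw":-1},{"ax":0,"ay":0,"az":0,"x":0,"y":1,"z":0,"jaw":-1},{"ax":0,"ay":0,"az":0,"x":0,"y":1,"z":0,"jaw":-1},{"ax":0,"ay":0,"az":0,"x":0,"y":1,"z":0,"jaw":-1}], "squeeze": 25}}

```text
time: 6.25
eef_pos: [0.5855, 0.0338, 0.3854]
tcp_rot: [-0.002, 2.623, -0.001]
wrist_force: [-0.5, -0.2, -2.1]
opening: 0.039
finger_force: 25.0
```

```bash
python3 - <<'E'
from h import *
from plant import status,viewer
d={n:viewer.camera(n) for n in('wrist','scene','top')};o=status.get_obs();print(o['time'],o['eef_pos'],o['tcp_rot'],o['q'],o['wrist_force'])
d['obs']=o;pickle.dump(d,open('c2.pkl','wb'))
a=d['scene']['pixels'][60:340,240:560];b=d['wrist']['pixels']
o2=np.zeros((560,800,3),np.uint8);o2[:350,:400]=cv2.resize(a,(400,350));o2[:250,400:]=cv2.resize(b,(400,250));o2[250:550,400:]=cv2.resize(d['top']['pixels'][80:280,160:427],(400,300));cv2.imwrite('pics/c2.png',o2)
E
```

```text
6.4 [0.58620276 0.0327842  0.38725468] [ 6.74799463e-04  2.61996400e+00 -7.25189851e-04] [ 0.43596434 -0.01974307 -0.29895088  0.28925322 -0.83271107 -2.15269195] [-0.02920289  1.0283675  -2.07938443]
```

View pics/c2.png

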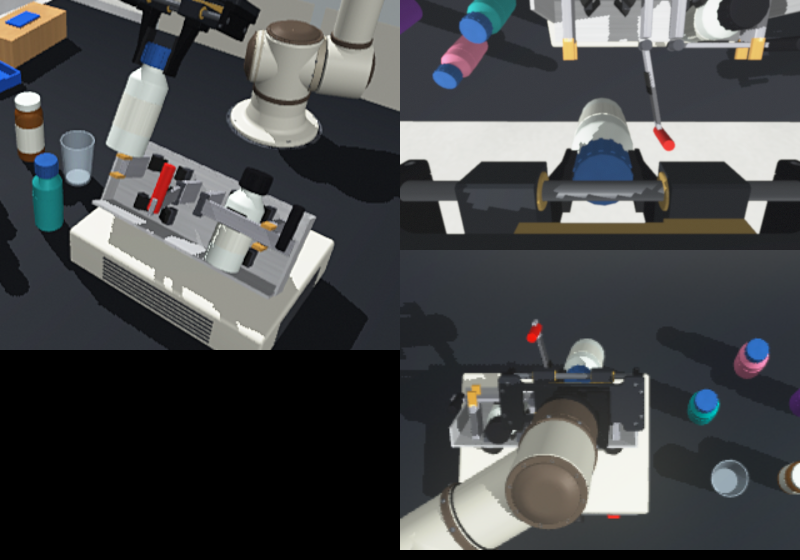

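The bottle hangs straight in the grip, tilted with the cradle, and the bar is still open with its handle at wrist (424,222). The cradle is free. I'll refine the carriage position from the forks in this wrist view.

```bash
python3 - <<'E'
from h import *
d=pickle.load(open('c2.pkl','rb'));w=d['wrist'];d0=pickle.load(open('cams0.pkl','rb'))
for ce,st in blobs(w,(12,110,110),(25,255,255),(200,0,640,120),40): print(ce.round(1),st,onz(w,ce,.2085).round(4))
for ce,st in blobs(w,(0,150,80),(6,255,255),(350,150,480,260),40): print('red',ce.round(1),st, tri(w,ce,d0['top'],(249.2,135.1)), tri(w,ce,d0['scene'],(369.4,208.4)))
C=np.array([.558,.1095,.105]);M=R.from_euler('y',-30,degrees=True).as_matrix()
print(M.round(3).tolist(),proj(w,[C+M@(np.array(p)/1e3) for p in((80,120,75),(80,-120,75),(0,-155,115),(0,155,115))]).round(1).tolist())
q=d['obs'];T=R.from_rotvec(q['tcp_rot']).as_matrix();print(T.round(3).tolist())
E
```

```text
[561.5  81.6] [ 535   61   50   35 1118] [0.5891 0.2333 0.2085]
[271.5  81.4] [260  62  24  35 670] [ 0.5894 -0.0113  0.2085]
red [422.9 223.2] [406 204  33  37 587] (array([0.6724276 , 0.11698039, 0.29466979]), np.float64(0.0008841716569184207)) (array([0.67594325, 0.11895911, 0.29166005]), np.float64(0.0005322565388671962))
[[0.866, -0.0, -0.5], [0.0, 1.0, -0.0], [0.5, 0.0, 0.866]] [[557.3, 83.3], [272.3, 82.7], [207.0, -43.3], [669.5, -42.6]]
[[-0.867, 0.001, 0.498], [0.0, 1.0, -0.001], [-0.498, -0.0, -0.867]]
```

Emit:
{"op": "step_arm", "data": {"series": [{"ax":0,"ay":0,"az":0,"x":0.1,"y":0.057,"z":0.2,"jaw":-1},{"ax":0,"ay":0,"az":0,"x":0.25,"y":0.057,"z":0.4,"jaw":-1},{"ax":0,"ay":0,"az":0,"x":0.4,"y":0.057,"z":0.6,"jaw":-1},{"ax":0,"ay":0,"az":0,"x":0.55,"y":0.057,"z":0.8,"jaw":-1},{"ax":0,"ay":0,"az":0,"x":0.65,"y":0.057,"z":0.95,"jaw":-1},{"ax":0,"ay":0,"az":0,"x":0.7,"y":0.057,"z":1,"jaw":-1},{"ax":0,"ay":0,"az":0,"x":0.7,"y":0.057,"z":1,"jaw":-1},{"ax":0,"ay":0,"az":0,"x":0.7,"y":0.057,"z":1,"jaw":-1}], "squeeze": 25}}

```text
time: 7.07
eef_pos: [0.5766, 0.0389, 0.2678]
tcp_rot: [-0.0, 2.616, 0.0]
wrist_force: [0.8, 1.2, -1.7]
opening: 0.0388
finger_force: 25.0
```

Emit:
{"op": "step_arm", "data": {"series": [{"ax":0,"ay":0,"az":0,"x":0.15,"y":0,"z":0,"jaw":-1},{"ax":0,"ay":0,"az":0,"x":0.3,"y":0,"z":0,"jaw":-1},{"ax":0,"ay":0,"az":0,"x":0.4,"y":0,"z":0,"jaw":-1},{"ax":0,"ay":0,"az":0,"x":0.45,"y":0,"z":0,"jaw":-1},{"ax":0,"ay":0,"az":0,"x":0.5,"y":0,"z":0,"jaw":-1},{"ax":0,"ay":0,"az":0,"x":0.5,"y":0,"z":0,"jaw":-1},{"ax":0,"ay":0,"az":0,"x":0.5,"y":0,"z":0,"jaw":-1}], "squeeze": 25}}

```text
time: 7.65
eef_pos: [0.5335, 0.0395, 0.243]
tcp_rot: [-0.001, 2.616, 0.001]
wrist_force: [0.1, -0.1, -1.7]
opening: 0.039
finger_force: 25.0
```

```bash
cat > st.py <<'E'
from h import *
from plant import status
C=np.array([.558,.109,.105]);M=R.from_euler('y',-30,degrees=True).as_matrix()
o=status.get_obs();print(o['time'],'carr TCP mm',(1e3*M.T@(o['eef_pos']-C)).round(1),'F carr',(M.T@o['wrist_force']).round(1),'rv',o['tcp_rot'].round(3),o['finger_force'],o['opening'])
E
python3 st.py
```

```text
7.65 carr TCP mm [ 47.8 -69.5 131.8] F carr [-0.8 -0.1 -1.5] rv [-1.000e-03  2.616e+00  1.000e-03] 24.999298942275345 0.03899290919735368
```

Emit:
{"op": "step_arm", "data": {"series": [{"ax":0,"ay":0,"az":0,"x":0.02,"y":0,"z":0,"jaw":-1},{"ax":0,"ay":0,"az":0,"x":0.04,"y":0,"z":0,"jaw":-1},{"ax":0,"ay":0,"az":0,"x":0.06,"y":0,"z":0,"jaw":-1},{"ax":0,"ay":0,"az":0,"x":0.08,"y":0,"z":0,"jaw":-1},{"ax":0,"ay":0,"az":0,"x":0.1,"y":0,"z":0,"jaw":-1},{"ax":0,"ay":0,"az":0,"x":0.1,"y":0,"z":0,"jaw":-1}], "squeeze": 25}}

```text
time: 8.15
eef_pos: [0.5247, 0.0399, 0.2376]
tcp_rot: [-0.002, 2.616, 0.002]
wrist_force: [4.1, 0.9, -2.7]
opening: 0.0395
finger_force: 25.0
```

Emit:
{"op": "step_arm", "data": {"series": [{"ax":0,"ay":0,"az":0,"x":0.01,"y":0,"z":0,"jaw":-1},{"ax":0,"ay":0,"az":0,"x":0.015,"y":0,"z":0,"jaw":-1},{"ax":0,"ay":0,"az":0,"x":0.02,"y":0,"z":0,"jaw":-1},{"ax":0,"ay":0,"az":0,"x":0.02,"y":0,"z":0,"jaw":-1}], "squeeze": 25}}

```text
time: 8.48
eef_pos: [0.5235, 0.0399, 0.2373]
tcp_rot: [-0.001, 2.615, 0.002]
wrist_force: [5.0, 0.1, 0.8]
opening: 0.0392
finger_force: 25.0
```

```bash
python3 st.py
```

```text
8.4833 carr TCP mm [ 36.2 -69.1 131.8] F carr [ 4.8  0.1 -1.8] rv [-1.000e-03  2.615e+00  2.000e-03] 24.998554922640324 0.03923094701174371
```

Emit:
{"op": "step_arm", "data": {"series": [{"ax":0,"ay":0,"az":0,"x":-0.01,"y":0,"z":0.03,"jaw":-1},{"ax":0,"ay":0,"az":0,"x":-0.01,"y":0,"z":0.06,"jaw":-1},{"ax":0,"ay":0,"az":0,"x":-0.01,"y":0,"z":0.09,"jaw":-1},{"ax":0,"ay":0,"az":0,"x":-0.01,"y":0,"z":0.11,"jaw":-1},{"ax":0,"ay":0,"az":0,"x":-0.01,"y":0,"z":0.13,"jaw":-1},{"ax":0,"ay":0,"az":0,"x":-0.01,"y":0,"z":0.13,"jaw":-1}], "squeeze": 25}}

```text
time: 8.98
eef_pos: [0.531, 0.0399, 0.2262]
tcp_rot: [-0.001, 2.615, 0.002]
wrist_force: [4.3, -0.2, 4.9]
opening: 0.0391
finger_force: 25.0
```

Emit:
{"op": "step_arm", "data": {"series": [{"ax":0,"ay":0,"az":0,"x":0,"y":0,"z":0.01,"jaw":-1},{"ax":0,"ay":0,"az":0,"x":0,"y":0,"z":0.02,"jaw":-1},{"ax":0,"ay":0,"az":0,"x":0,"y":0,"z":0.03,"jaw":-1},{"ax":0,"ay":0,"az":0,"x":0,"y":0,"z":0.03,"jaw":-1}], "squeeze": 25}}

```text
time: 9.32
eef_pos: [0.5325, 0.0399, 0.2238]
tcp_rot: [-0.001, 2.615, 0.002]
wrist_force: [2.9, 1.3, 6.1]
opening: 0.0393
finger_force: 25.0
```

```bash
python3 st.py
```

```text
9.3167 carr TCP mm [ 37.3 -69.1 115.7] F carr [5.6 1.3 3.8] rv [-1.000e-03  2.615e+00  2.000e-03] 24.99128536786884 0.03934914800362275
```

Emit:
{"op": "step_arm", "data": {"series": [{"ax":0,"ay":0,"az":0,"x":0,"y":0,"z":0.005,"jaw":-1},{"ax":0,"ay":0,"az":0,"x":0,"y":0,"z":0.01,"jaw":-1},{"ax":0,"ay":0,"az":0,"x":0,"y":0,"z":0.01,"jaw":-1},{"ax":0,"ay":0,"az":0,"x":0,"y":0,"z":0.01,"jaw":-1}], "squeeze": 25}}

```text
time: 9.65
eef_pos: [0.533, 0.0399, 0.2231]
tcp_rot: [-0.001, 2.615, 0.002]
wrist_force: [2.5, 0.5, 6.3]
opening: 0.0392
finger_force: 25.0
```

```bash
python3 st.py
```

```text
9.65 carr TCP mm [ 37.4 -69.1 114.8] F carr [5.3 0.5 4.2] rv [-1.000e-03  2.615e+00  2.000e-03] 24.990490903146565 0.03924159952237073
```

Emit:
{"op": "step_arm", "data": {"series": [{"ax":0,"ay":0,"az":0,"x":0,"y":0,"z":0.005,"jaw":-1},{"ax":0,"ay":0,"az":0,"x":0,"y":0,"z":0.01,"jaw":-1},{"ax":0,"ay":0,"az":0,"x":0,"y":0,"z":0.01,"jaw":-1},{"ax":0,"ay":0,"az":0,"x":0,"y":0,"z":0.01,"jaw":-1}], "squeeze": 25}}

```text
time: 9.98
eef_pos: [0.5335, 0.0399, 0.2222]
tcp_rot: [-0.001, 2.615, 0.002]
wrist_force: [3.1, -0.5, 6.0]
opening: 0.0392
finger_force: 25.0
```

Emit:
{"op": "step_arm", "data": {"series": [{"ax":0,"ay":0,"az":0,"x":0,"y":0,"z":0.005,"jaw":-1},{"ax":0,"ay":0,"az":0,"x":0,"y":0,"z":0.01,"jaw":-1},{"ax":0,"ay":0,"az":0,"x":0,"y":0,"z":0.01,"jaw":-1},{"ax":0,"ay":0,"az":0,"x":0,"y":0,"z":0.01,"jaw":-1}], "squeeze": 25}}

```text
time: 10.32
eef_pos: [0.5339, 0.0398, 0.2219]
tcp_rot: [-0.001, 2.614, 0.002]
wrist_force: [-1.1, 0.7, 9.7]
opening: 0.0393
finger_force: 25.0
```

```bash
python3 st.py
```

```text
10.3167 carr TCP mm [ 37.6 -69.2 113.3] F carr [3.9 0.7 9. ] rv [-1.000e-03  2.614e+00  2.000e-03] 24.981707925908267 0.03932510687786603
```

Foot is on the stop plate (axial force has risen). Ease off slightly and release.

Emit:
{"op": "step_arm", "data": {"series": [{"ax":0,"ay":0,"az":0,"x":0,"y":0,"z":-0.005,"jaw":-1},{"ax":0,"ay":0,"az":0,"x":0,"y":0,"z":-0.005,"jaw":-0.05},{"ax":0,"ay":0,"az":0,"x":0,"y":0,"z":-0.005,"jaw":0},{"ax":0,"ay":0,"az":0,"x":0,"y":0,"z":-0.005,"jaw":0.05},{"ax":0,"ay":0,"az":0,"x":0,"y":0,"z":-0.005,"jaw":0.1},{"ax":0,"ay":0,"az":0,"x":0,"y":0,"z":-0.005,"jaw":0.15},{"ax":0,"ay":0,"az":0,"x":0,"y":0,"z":-0.005,"jaw":0.25},{"ax":0,"ay":0,"az":0,"x":0,"y":0,"z":-0.005,"jaw":0.35},{"ax":0,"ay":0,"az":0,"x":0,"y":0,"z":-0.005,"jaw":0.35}], "squeeze": 10}}

```text
time: 11.07
eef_pos: [0.5323, 0.039, 0.22]
tcp_rot: [-0.0, 2.619, -0.0]
wrist_force: [-0.5, -0.0, -0.2]
opening: 0.0571
finger_force: 0.0
```

```bash
python3 st.py; python3 - <<'E'
from h import *
from plant import viewer
d={n:viewer.camera(n) for n in('wrist','scene')};pickle.dump(d,open('c3.pkl','wb'))
C=np.array([.558,.109,.105]);M=R.from_euler('y',-30,degrees=True).as_matrix()
s=d['scene']
for y in(-70,70): print(proj(s,[C+M@(np.array(p)/1e3) for p in((35,y,146),(35,y,118),(62,y,0),(62,y,90))]).round(1).tolist())
for ce,st in blobs(s,(100,120,60),(125,255,255),(300,100,480,260),30): print(ce.round(1),st)
o=np.zeros((600,800,3),np.uint8);o[:350]=cv2.resize(s['pixels'][140:280,290:610],(800,350),interpolation=cv2.INTER_CUBIC);o[350:,:400]=cv2.resize(d['wrist']['pixels'],(400,250));cv2.imwrite('pics/c3.png',o)
E
```

```text
11.0667 carr TCP mm [ 35.2 -70.  112.5] F carr [-0.6 -0.   0.1] rv [-0.     2.619 -0.   ] 0.0 0.05710697656438408
[[380.6, 167.7], [375.3, 181.4], [347.2, 237.9], [363.7, 194.9]]
[[447.5, 197.1], [441.3, 211.6], [410.5, 272.6], [430.0, 226.9]]
[378.1 174.7] [366 165  25  21 353]
```

View pics/c3.png

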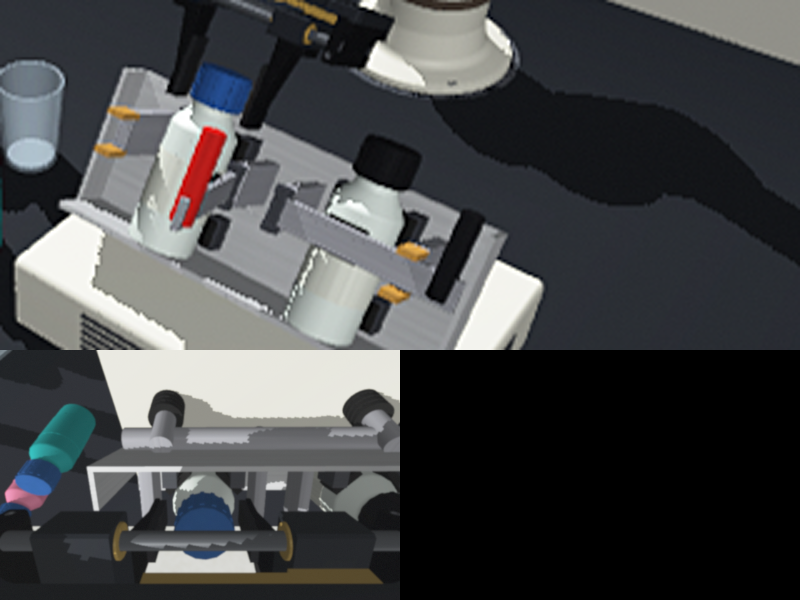

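The bottle is seated: its cap centre is at scene (378.1,174.7) against (378.0,174.5) predicted for home. The bar with the red handle is still open and the fingers are free of the cap. Retract along the axis and go over the handle.

Emit:
{"op": "step_arm", "data": {"series": [{"ax":0,"ay":0,"az":0,"x":0,"y":0,"z":-0.08,"jaw":0.35},{"ax":0,"ay":0,"az":0,"x":0,"y":0,"z":-0.2,"jaw":0.35},{"ax":0,"ay":0,"az":0,"x":0,"y":0,"z":-0.4,"jaw":0.35},{"ax":0,"ay":0,"az":0,"x":0,"y":0,"z":-0.6,"jaw":0.35},{"ax":0,"ay":0,"az":0,"x":0,"y":0,"z":-0.65,"jaw":0.35},{"ax":0,"ay":0,"az":0,"x":0,"y":0,"z":-0.65,"jaw":0.35}], "squeeze": 20}}

```text
time: 11.67
eef_pos: [0.5003, 0.0398, 0.2785]
tcp_rot: [-0.001, 2.614, 0.003]
wrist_force: [0.0, 0.3, -0.1]
opening: 0.0586
finger_force: 0.0
```

Emit:
{"op": "step_arm", "data": {"series": [{"ax":0,"ay":0,"az":0,"x":-0.25,"y":0.2,"z":0,"jaw":0.2},{"ax":0,"ay":0,"az":0,"x":-0.5,"y":0.4,"z":0,"jaw":0.2},{"ax":0,"ay":0,"az":0,"x":-0.75,"y":0.6,"z":0,"jaw":0.2},{"ax":0,"ay":0,"az":0,"x":-1,"y":0.78,"z":0,"jaw":0.2},{"ax":0,"ay":0,"az":0,"x":-1,"y":0.78,"z":0,"jaw":0.2}], "squeeze": 20}}

```text
time: 12.08
eef_pos: [0.591, 0.1208, 0.3278]
tcp_rot: [-0.004, 2.614, 0.002]
wrist_force: [0.3, 0.3, 0.2]
opening: 0.0523
finger_force: 0.0
```

```bash
python3 st.py; python3 - <<'E'
from h import *
from plant import viewer
d={n:viewer.camera(n) for n in('wrist','scene')};pickle.dump(d,open('c4.pkl','wb'))
C=np.array([.558,.109,.105]);M=R.from_euler('y',-30,degrees=True).as_matrix()
w,s=d['wrist'],d['scene']
def P(q,z): return C+M@(np.array([69,-20,z])/1e3+.125*np.array([np.sin(q),-np.cos(q),0]))
for q in(1.7,1.75,1.8,1.85,1.9): print(q,proj(w,[P(q,131),P(q,108)]).round(1).tolist(),proj(s,[P(q,131),P(q,108)]).round(1).tolist())
for c in(w,s):
  for ce,st in blobs(c,(0,150,80),(6,255,255),(0,0,640,400),40): print(ce.round(1),st)
o=np.zeros((300,800,3),np.uint8);o[:250,:400]=cv2.resize(w['pixels'],(400,250));o[:250,400:]=cv2.resize(s['pixels'][120:320,290:610],(400,250));cv2.imwrite('pics/c4.png',o)
E
```

```text
12.0833 carr TCP mm [140.   11.8 176.4] F carr [0.4 0.3 0. ] rv [-4.000e-03  2.614e+00  2.000e-03] 0.0 0.05232067548008232
1.7 [[300.4, 296.1], [302.4, 278.2]] [[369.1, 188.1], [363.9, 201.6]]
1.75 [[309.7, 294.9], [310.9, 277.1]] [[372.6, 189.6], [367.4, 203.2]]
1.8 [[318.9, 293.2], [319.4, 275.5]] [[376.3, 191.2], [371.0, 204.7]]
1.85 [[328.1, 291.2], [327.7, 273.6]] [[380.0, 192.7], [374.7, 206.3]]
1.9 [[337.1, 288.7], [336.0, 271.3]] [[383.7, 194.2], [378.4, 207.8]]
[319.7 272.2] [310 249  19  41 590]
[369.5 208.5] [358 191  22  40 335]
```

View pics/c4.png

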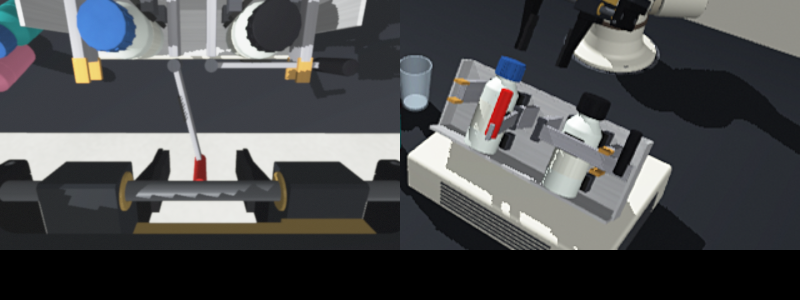

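Wrist shows the red handle midway between the fingers at (320,272), giving a joint angle of about 1.80 rad. Move out over it, then down.

Emit:
{"op": "step_arm", "data": {"series": [{"ax":0,"ay":0,"az":0,"x":-0.3,"y":0,"z":0,"jaw":0.2},{"ax":0,"ay":0,"az":0,"x":-0.56,"y":0,"z":0,"jaw":0.2},{"ax":0,"ay":0,"az":0,"x":-0.56,"y":0,"z":0,"jaw":0.2},{"ax":0,"ay":0,"az":0,"x":-0.56,"y":0,"z":0,"jaw":0.2},{"ax":0,"ay":0,"az":0,"x":-0.56,"y":0,"z":0,"jaw":0.2}], "squeeze": 20}}

```text
time: 12.6
eef_pos: [0.6338, 0.1161, 0.3526]
tcp_rot: [0.001, 2.621, -0.002]
wrist_force: [-0.5, -0.5, -0.4]
opening: 0.0522
finger_force: 0.0
```

```bash
python3 st.py
```

```text
12.6 carr TCP mm [189.4   7.1 176.5] F carr [-0.6 -0.5 -0.1] rv [ 1.000e-03  2.621e+00 -2.000e-03] 0.0 0.05215106883942896
```

Emit:
{"op": "step_arm", "data": {"series": [{"ax":0,"ay":0,"az":0,"x":-0.02,"y":0.015,"z":0.15,"jaw":0.2},{"ax":0,"ay":0,"az":0,"x":-0.02,"y":0.015,"z":0.3,"jaw":0.2},{"ax":0,"ay":0,"az":0,"x":-0.02,"y":0.015,"z":0.4,"jaw":0.2},{"ax":0,"ay":0,"az":0,"x":-0.02,"y":0.015,"z":0.5,"jaw":0.2},{"ax":0,"ay":0,"az":0,"x":-0.02,"y":0.015,"z":0.6,"jaw":0.2},{"ax":0,"ay":0,"az":0,"x":-0.02,"y":0.015,"z":0.68,"jaw":0.2},{"ax":0,"ay":0,"az":0,"x":-0.02,"y":0.015,"z":0.73,"jaw":0.2},{"ax":0,"ay":0,"az":0,"x":-0.02,"y":0.015,"z":0.73,"jaw":0.2},{"ax":0,"ay":0,"az":0,"x":-0.02,"y":0.015,"z":0.73,"jaw":0.2}], "squeeze": 20}}

```text
time: 13.35
eef_pos: [0.6733, 0.1187, 0.2923]
tcp_rot: [-0.001, 2.618, -0.0]
wrist_force: [0.1, 0.2, 0.6]
opening: 0.0519
finger_force: 0.0
```

Emit:
{"op": "step_arm", "data": {"series": [{"ax":0,"ay":0,"az":0,"x":0,"y":0,"z":0,"jaw":-0.3},{"ax":0,"ay":0,"az":0,"x":0,"y":0,"z":0,"jaw":-0.5},{"ax":0,"ay":0,"az":0,"x":0,"y":0,"z":0,"jaw":-0.6},{"ax":0,"ay":0,"az":0,"x":0,"y":0,"z":0,"jaw":-0.7},{"ax":0,"ay":0,"az":0,"x":0,"y":0,"z":0,"jaw":-1},{"ax":0,"ay":0,"az":0,"x":0,"y":0,"z":0,"jaw":-1},{"ax":0,"ay":0,"az":0,"x":0,"y":0,"z":0,"jaw":-1},{"ax":0,"ay":0,"az":0,"x":0,"y":0,"z":0,"jaw":-1},{"ax":0,"ay":0,"az":0,"x":0,"y":0,"z":0,"jaw":-1}], "squeeze": 15}}

```text
time: 14.1
eef_pos: [0.6731, 0.1186, 0.2924]
tcp_rot: [-0.0, 2.618, -0.0]
wrist_force: [-0.8, 0.1, 0.4]
opening: 0.0152
finger_force: 15.0
```

```bash
python3 st.py
```

```text
14.1 carr TCP mm [193.4   9.6 104.8] F carr [-0.5  0.1  0.7] rv [-0.     2.618 -0.   ] 14.998462186194956 0.015247108133324161
```

Handle is gripped. Swing along the arc, first from 1.81 to 1.0 rad.

Emit:
{"op": "step_arm", "data": {"series": [{"ax":0,"ay":0,"az":0,"x":-0.016,"y":-0.073,"z":0,"jaw":-1},{"ax":0,"ay":0,"az":0,"x":-0.027,"y":-0.148,"z":0,"jaw":-1},{"ax":0,"ay":0,"az":0,"x":-0.034,"y":-0.235,"z":0,"jaw":-1},{"ax":0,"ay":0,"az":0,"x":-0.035,"y":-0.322,"z":0,"jaw":-1},{"ax":0,"ay":0,"az":0,"x":-0.031,"y":-0.409,"z":0,"jaw":-1},{"ax":0,"ay":0,"az":0,"x":-0.02,"y":-0.496,"z":0,"jaw":-1},{"ax":0,"ay":0,"az":0,"x":-0.003,"y":-0.582,"z":0,"jaw":-1},{"ax":0,"ay":0,"az":0,"x":0.021,"y":-0.667,"z":0,"jaw":-1},{"ax":0,"ay":0,"az":0,"x":0.049,"y":-0.749,"z":0,"jaw":-1},{"ax":0,"ay":0,"az":0,"x":0.084,"y":-0.83,"z":0,"jaw":-1},{"ax":0,"ay":0,"az":0,"x":0.124,"y":-0.907,"z":0,"jaw":-1},{"ax":0,"ay":0,"az":0,"x":0.163,"y":-0.972,"z":0,"jaw":-1},{"ax":0,"ay":0,"az":0,"x":0.163,"y":-0.972,"z":0,"jaw":-1},{"ax":0,"ay":0,"az":0,"x":0.163,"y":-0.972,"z":0,"jaw":-1}], "squeeze": 15}}

```text
time: 15.27
eef_pos: [0.6582, 0.0202, 0.2836]
tcp_rot: [0.001, 2.62, -0.002]
wrist_force: [0.8, -1.0, -1.3]
opening: 0.0153
finger_force: 15.0
```

```bash
python3 st.py
```

```text
15.2667 carr TCP mm [176.1 -88.8 104.5] F carr [ 0.  -1.  -1.5] rv [ 1.00e-03  2.62e+00 -2.00e-03] 15.007112924940884 0.015287432264341008
```

Emit:
{"op": "step_arm", "data": {"series": [{"ax":0,"ay":0,"az":0,"x":0.05,"y":-0.072,"z":0,"jaw":-1},{"ax":0,"ay":0,"az":0,"x":0.105,"y":-0.14,"z":0,"jaw":-1},{"ax":0,"ay":0,"az":0,"x":0.164,"y":-0.204,"z":0,"jaw":-1},{"ax":0,"ay":0,"az":0,"x":0.228,"y":-0.264,"z":0,"jaw":-1},{"ax":0,"ay":0,"az":0,"x":0.295,"y":-0.32,"z":0,"jaw":-1},{"ax":0,"ay":0,"az":0,"x":0.367,"y":-0.37,"z":0,"jaw":-1},{"ax":0,"ay":0,"az":0,"x":0.442,"y":-0.416,"z":0,"jaw":-1},{"ax":0,"ay":0,"az":0,"x":0.52,"y":-0.456,"z":0,"jaw":-1},{"ax":0,"ay":0,"az":0,"x":0.6,"y":-0.49,"z":0,"jaw":-1},{"ax":0,"ay":0,"az":0,"x":0.683,"y":-0.519,"z":0,"jaw":-1},{"ax":0,"ay":0,"az":0,"x":0.743,"y":-0.536,"z":0,"jaw":-1},{"ax":0,"ay":0,"az":0,"x":0.804,"y":-0.55,"z":0,"jaw":-1},{"ax":0,"ay":0,"az":0,"x":0.804,"y":-0.55,"z":0,"jaw":-1},{"ax":0,"ay":0,"az":0,"x":0.804,"y":-0.55,"z":0,"jaw":-1}], "squeeze": 15}}

```text
time: 16.43
eef_pos: [0.5885, -0.0337, 0.2433]
tcp_rot: [-0.001, 2.62, -0.001]
wrist_force: [-0.0, 2.9, -3.9]
opening: 0.0153
finger_force: 15.0
```

```bash
python3 st.py
```

```text
16.4333 carr TCP mm [  95.6 -142.7  104.5] F carr [-2.   2.9 -3.3] rv [-1.00e-03  2.62e+00 -1.00e-03] 14.99962089350447 0.015279574237734746
```

Emit:
{"op": "step_arm", "data": {"series": [{"ax":0,"ay":0,"az":0,"x":0.03,"y":-0.006,"z":0,"jaw":-1},{"ax":0,"ay":0,"az":0,"x":0.06,"y":-0.01,"z":0,"jaw":-1},{"ax":0,"ay":0,"az":0,"x":0.09,"y":-0.014,"z":0,"jaw":-1},{"ax":0,"ay":0,"az":0,"x":0.12,"y":-0.018,"z":0,"jaw":-1},{"ax":0,"ay":0,"az":0,"x":0.15,"y":-0.021,"z":0,"jaw":-1},{"ax":0,"ay":0,"az":0,"x":0.17,"y":-0.022,"z":0,"jaw":-1},{"ax":0,"ay":0,"az":0,"x":0.19,"y":-0.023,"z":0,"jaw":-1},{"ax":0,"ay":0,"az":0,"x":0.21,"y":-0.024,"z":0,"jaw":-1},{"ax":0,"ay":0,"az":0,"x":0.21,"y":-0.024,"z":0,"jaw":-1}], "squeeze": 15}}

```text
time: 17.18
eef_pos: [0.572, -0.0353, 0.2339]
tcp_rot: [-0.002, 2.616, 0.001]
wrist_force: [4.1, 4.0, -4.3]
opening: 0.0159
finger_force: 15.0
```

```bash
python3 st.py
```

```text
17.1833 carr TCP mm [  76.6 -144.3  104.6] F carr [ 1.4  4.  -5.8] rv [-2.000e-03  2.616e+00  1.000e-03] 14.999761402141303 0.015906012758455882
```

Emit:
{"op": "step_arm", "data": {"series": [{"ax":0,"ay":0,"az":0,"x":0.01,"y":0.01,"z":0,"jaw":-1},{"ax":0,"ay":0,"az":0,"x":0.02,"y":0.01,"z":0,"jaw":-1},{"ax":0,"ay":0,"az":0,"x":0.03,"y":0.01,"z":0,"jaw":-1},{"ax":0,"ay":0,"az":0,"x":0.04,"y":0.01,"z":0,"jaw":-1},{"ax":0,"ay":0,"az":0,"x":0.04,"y":0.01,"z":0,"jaw":-1}], "squeeze": 15}}

```text
time: 17.6
eef_pos: [0.5715, -0.0351, 0.2339]
tcp_rot: [-0.003, 2.611, 0.0]
wrist_force: [18.4, -7.5, -8.7]
opening: 0.0155
finger_force: 15.0
```

```bash
python3 st.py; python3 - <<'E'
from h import *
from plant import viewer
d={n:viewer.camera(n) for n in('wrist','scene')};pickle.dump(d,open('c5.pkl','wb'))
w,s=d['wrist'],d['scene']
o=np.zeros((600,800,3),np.uint8);o[:350]=cv2.resize(s['pixels'][140:280,290:610],(800,350),interpolation=cv2.INTER_CUBIC);o[350:,:400]=cv2.resize(w['pixels'],(400,250));cv2.imwrite('pics/c5.png',o)
E
```

```text
17.6 carr TCP mm [  76.1 -144.1  104.9] F carr [ 11.5  -7.5 -16.8] rv [-0.003  2.611  0.   ] 15.00186929712072 0.015470642621520262
```

View pics/c5.png

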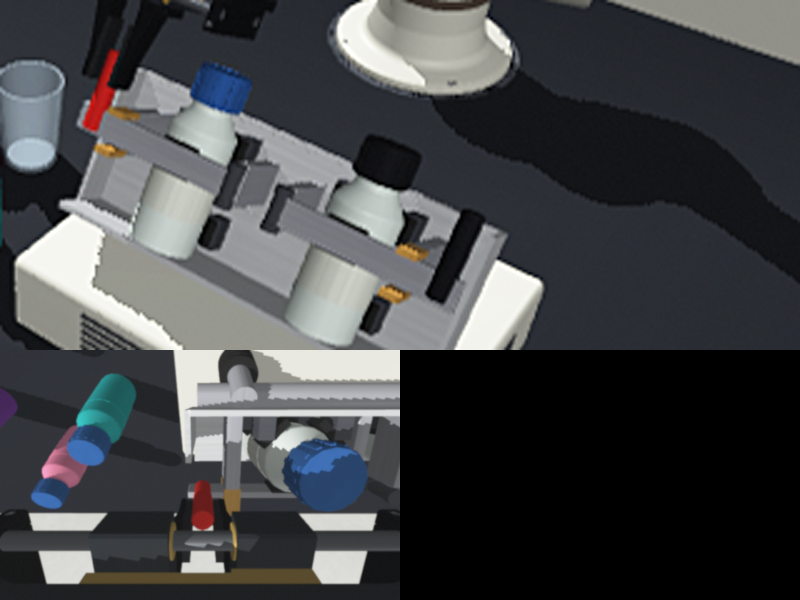

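The bar now lies across the bottle between the prongs, with the handle at about scene (331,175). Force is rising, so I'll release and measure how far down it is.

Emit:
{"op": "step_arm", "data": {"series": [{"ax":0,"ay":0,"az":0,"x":-0.01,"y":0,"z":0,"jaw":-1},{"ax":0,"ay":0,"az":0,"x":-0.01,"y":0,"z":0,"jaw":-0.55},{"ax":0,"ay":0,"az":0,"x":-0.01,"y":0,"z":0,"jaw":-0.4},{"ax":0,"ay":0,"az":0,"x":-0.01,"y":0,"z":0,"jaw":-0.3},{"ax":0,"ay":0,"az":0,"x":-0.01,"y":0,"z":0,"jaw":-0.3},{"ax":0,"ay":0,"az":0,"x":-0.01,"y":0,"z":0,"jaw":-0.3}], "squeeze": 10}}

```text
time: 18.2
eef_pos: [0.5685, -0.035, 0.2322]
tcp_rot: [-0.001, 2.618, -0.0]
wrist_force: [-0.8, -0.0, -0.0]
opening: 0.0296
finger_force: 0.0
```

```bash
python3 st.py
```

```text
18.2 carr TCP mm [  72.7 -144.   104.9] F carr [-0.7 -0.   0.4] rv [-1.000e-03  2.618e+00 -0.000e+00] 0.0 0.029602542612849198
```

Emit:
{"op": "step_arm", "data": {"series": [{"ax":0,"ay":0,"az":0,"x":0,"y":0,"z":-0.1,"jaw":-0.3},{"ax":0,"ay":0,"az":0,"x":0,"y":0,"z":-0.3,"jaw":-0.3},{"ax":0,"ay":0,"az":0,"x":0,"y":0,"z":-0.6,"jaw":-0.3},{"ax":0,"ay":0,"az":0,"x":0,"y":0,"z":-0.8,"jaw":-0.3},{"ax":0,"ay":0,"az":0,"x":0,"y":0,"z":-0.9,"jaw":-0.3},{"ax":0,"ay":0,"az":0,"x":0,"y":0,"z":-0.9,"jaw":-0.3}], "squeeze": 10}}

```text
time: 18.7
eef_pos: [0.5239, -0.0346, 0.3134]
tcp_rot: [-0.001, 2.612, 0.002]
wrist_force: [0.7, -0.3, 0.3]
opening: 0.0304
finger_force: 0.0
```

```bash
python3 st.py; python3 - <<'E'
from h import *
from plant import viewer
d={n:viewer.camera(n) for n in('wrist','scene','top')};pickle.dump(d,open('c6.pkl','wb'))
C=np.array([.558,.109,.105]);M=R.from_euler('y',-30,degrees=True).as_matrix()
w,s=d['wrist'],d['scene']
def P(q,z): return C+M@(np.array([69,-20,z])/1e3+.125*np.array([np.sin(q),-np.cos(q),0]))
for q in(0,.03,.06,.1): print(q,proj(w,[P(q,131),P(q,108),P(q,86)]).round(1).tolist(),proj(s,[P(q,131),P(q,108),P(q,86)]).round(1).tolist())
for n in d:
  for ce,st in blobs(d[n],(0,150,80),(6,255,255),(0,0,640,400),40): print(n,ce.round(1),st)
F=lambda z:C+M@(np.array([69,145,z])/1e3)
print('far handle proj',proj(s,[F(131),F(108),F(86)]).round(1).tolist())
o=np.zeros((600,800,3),np.uint8);o[:350]=cv2.resize(s['pixels'][150:290,290:610],(800,350),interpolation=cv2.INTER_CUBIC);o[350:,:400]=cv2.resize(w['pixels'],(400,250));o[350:,400:]=cv2.resize(d['top']['pixels'][130:255,170:370],(400,250),interpolation=cv2.INTER_CUBIC);cv2.imwrite('pics/c6.png',o)
E
```

```text
18.7 carr TCP mm [  74.7 -143.6  197.5] F carr [ 0.8 -0.3 -0.1] rv [-1.000e-03  2.612e+00  2.000e-03] 0.0 0.030431634357008547
0 [[322.1, 202.3], [322.3, 192.3], [322.4, 184.3]] [[337.5, 159.9], [333.5, 171.1], [329.6, 181.6]]
0.03 [[322.2, 207.6], [322.3, 197.2], [322.5, 188.8]] [[336.5, 159.8], [332.5, 171.0], [328.7, 181.6]]
0.06 [[322.4, 212.8], [322.6, 202.0], [322.7, 193.3]] [[335.6, 159.8], [331.5, 171.0], [327.7, 181.6]]
0.1 [[323.0, 219.6], [323.1, 208.4], [323.2, 199.3]] [[334.4, 159.7], [330.4, 171.0], [326.5, 181.6]]
wrist [322.7 196.2] [311 174  24  43 770]
scene [331.7 174.8] [323 160  18  32 245]
top [ 64.8 178.2] [ 44 158  36  31 282]
top [313.4 182.6] [310 176   7  14  80]
far handle proj [[479.4, 224.1], [473.6, 236.9], [468.2, 248.9]]
```

View pics/c6.png

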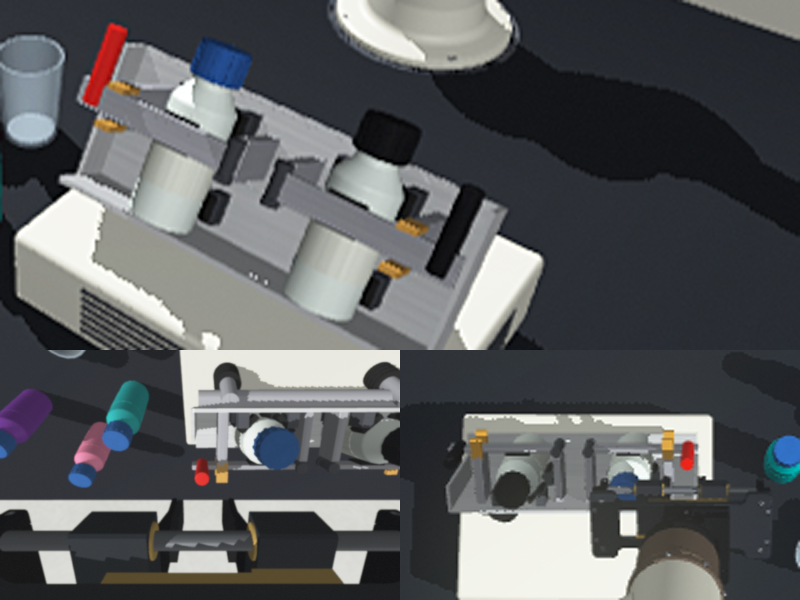

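The scene centroid of the handle is (331.7,174.8). Allowing for the offset seen when it was open, that gives q of about 0.01, close to shut. To make sure it is at the end stop, I'll press the handle gently from outside with shut fingers.

Emit:
{"op": "step_arm", "data": {"series": [{"ax":0,"ay":0,"az":0,"x":-0.2,"y":0,"z":0,"jaw":-1},{"ax":0,"ay":0,"az":0,"x":-0.37,"y":0,"z":0,"jaw":-1},{"ax":0,"ay":0,"az":0,"x":-0.37,"y":0,"z":0,"jaw":-1},{"ax":0,"ay":0,"az":0,"x":-0.37,"y":0,"z":0.2,"jaw":-1},{"ax":0,"ay":0,"az":0,"x":-0.37,"y":0,"z":0.4,"jaw":-1},{"ax":0,"ay":0,"az":0,"x":-0.37,"y":0,"z":0.6,"jaw":-1},{"ax":0,"ay":0,"az":0,"x":-0.37,"y":0,"z":0.75,"jaw":-1},{"ax":0,"ay":0,"az":0,"x":-0.37,"y":0,"z":0.85,"jaw":-1},{"ax":0,"ay":0,"az":0,"x":-0.37,"y":0,"z":0.85,"jaw":-1},{"ax":0,"ay":0,"az":0,"x":-0.37,"y":0,"z":0.85,"jaw":-1}], "squeeze": 10}}

```text
time: 19.68
eef_pos: [0.5979, -0.0351, 0.2537]
tcp_rot: [-0.001, 2.62, -0.001]
wrist_force: [0.1, -0.2, 0.4]
opening: 0.0005
finger_force: 0.0
```

Emit:
{"op": "step_arm", "data": {"series": [{"ax":0,"ay":0,"az":0,"x":0.05,"y":0,"z":0,"jaw":-1},{"ax":0,"ay":0,"az":0,"x":0.1,"y":0,"z":0,"jaw":-1},{"ax":0,"ay":0,"az":0,"x":0.13,"y":0,"z":0,"jaw":-1},{"ax":0,"ay":0,"az":0,"x":0.15,"y":0,"z":0,"jaw":-1},{"ax":0,"ay":0,"az":0,"x":0.17,"y":0,"z":0,"jaw":-1},{"ax":0,"ay":0,"az":0,"x":0.17,"y":0,"z":0,"jaw":-1},{"ax":0,"ay":0,"az":0,"x":0.17,"y":0,"z":0,"jaw":-1}], "squeeze": 10}}

```text
time: 20.27
eef_pos: [0.5836, -0.0349, 0.2467]
tcp_rot: [-0.001, 2.617, 0.0]
wrist_force: [-0.3, -0.3, -0.3]
opening: 0.0004
finger_force: 0.0
```

```bash
python3 st.py
```

```text
20.2667 carr TCP mm [  93.  -143.9  109.9] F carr [-0.4 -0.3 -0.1] rv [-1.000e-03  2.617e+00  0.000e+00] 0.0 0.00041449699286766746
```

Emit:
{"op": "step_arm", "data": {"series": [{"ax":0,"ay":0,"az":0,"x":0.01,"y":0,"z":0,"jaw":-1},{"ax":0,"ay":0,"az":0,"x":0.02,"y":0,"z":0,"jaw":-1},{"ax":0,"ay":0,"az":0,"x":0.03,"y":0,"z":0,"jaw":-1},{"ax":0,"ay":0,"az":0,"x":0.03,"y":0,"z":0,"jaw":-1},{"ax":0,"ay":0,"az":0,"x":0.03,"y":0,"z":0,"jaw":-1}], "squeeze": 10}}

```text
time: 20.68
eef_pos: [0.5809, -0.0349, 0.2448]
tcp_rot: [-0.001, 2.618, 0.0]
wrist_force: [-0.3, 0.2, 1.0]
opening: 0.0006
finger_force: 0.0
```

Emit:
{"op": "step_arm", "data": {"series": [{"ax":0,"ay":0,"az":0,"x":0.01,"y":0,"z":0,"jaw":-1},{"ax":0,"ay":0,"az":0,"x":0.02,"y":0,"z":0,"jaw":-1},{"ax":0,"ay":0,"az":0,"x":0.02,"y":0,"z":0,"jaw":-1},{"ax":0,"ay":0,"az":0,"x":0.02,"y":0,"z":0,"jaw":-1}], "squeeze": 10}}

```text
time: 21.02
eef_pos: [0.5799, -0.0347, 0.2444]
tcp_rot: [-0.001, 2.616, 0.001]
wrist_force: [3.2, -1.2, -0.5]
opening: 0.0004
finger_force: 1.3
```

```bash
python3 st.py
```

```text
21.0167 carr TCP mm [  88.7 -143.7  109.8] F carr [ 2.5 -1.2 -2. ] rv [-1.000e-03  2.616e+00  1.000e-03] 1.3243844057433307 0.0003768048387974695
```

Contact at x of about 88.7. Press a little further, in small steps.

Emit:
{"op": "step_arm", "data": {"series": [{"ax":0,"ay":0,"az":0,"x":0.005,"y":0,"z":0,"jaw":-1},{"ax":0,"ay":0,"az":0,"x":0.01,"y":0,"z":0,"jaw":-1},{"ax":0,"ay":0,"az":0,"x":0.01,"y":0,"z":0,"jaw":-1},{"ax":0,"ay":0,"az":0,"x":0.01,"y":0,"z":0,"jaw":-1}], "squeeze": 10}}

```text
time: 21.35
eef_pos: [0.5798, -0.0346, 0.2445]
tcp_rot: [-0.001, 2.615, 0.001]
wrist_force: [5.9, -2.2, -0.4]
opening: 0.0008
finger_force: 2.6
```

Emit:
{"op": "step_arm", "data": {"series": [{"ax":0,"ay":0,"az":0,"x":0.005,"y":0,"z":0,"jaw":-1},{"ax":0,"ay":0,"az":0,"x":0.01,"y":0,"z":0,"jaw":-1},{"ax":0,"ay":0,"az":0,"x":0.01,"y":0,"z":0,"jaw":-1},{"ax":0,"ay":0,"az":0,"x":0.01,"y":0,"z":0,"jaw":-1}], "squeeze": 10}}

```text
time: 21.68
eef_pos: [0.5797, -0.0345, 0.2446]
tcp_rot: [-0.002, 2.613, 0.001]
wrist_force: [8.2, -2.5, -0.6]
opening: 0.0004
finger_force: 3.7
```

```bash
python3 st.py
```

```text
21.6833 carr TCP mm [  88.6 -143.5  110.1] F carr [ 6.8 -2.5 -4.6] rv [-2.000e-03  2.613e+00  1.000e-03] 3.656433076830581 0.00039561079462912445
```

The handle does not move at 7 N or more, and the hinge needs only 1–2 N, so the bar is at its end stop. Back off and withdraw.

Emit:
{"op": "step_arm", "data": {"series": [{"ax":0,"ay":0,"az":0,"x":-0.04,"y":0,"z":0,"jaw":-1},{"ax":0,"ay":0,"az":0,"x":-0.15,"y":0,"z":0,"jaw":-1},{"ax":0,"ay":0,"az":0,"x":-0.3,"y":0,"z":0,"jaw":-1},{"ax":0,"ay":0,"az":0,"x":-0.3,"y":0,"z":-0.2,"jaw":-1},{"ax":0,"ay":0,"az":0,"x":-0.3,"y":0,"z":-0.5,"jaw":-1},{"ax":0,"ay":0,"az":0,"x":-0.3,"y":0,"z":-0.8,"jaw":-1},{"ax":0,"ay":0,"az":0,"x":-0.3,"y":0,"z":-1,"jaw":-1},{"ax":0,"ay":0,"az":0,"x":-0.3,"y":0,"z":-1,"jaw":-1},{"ax":0,"ay":0,"az":0,"x":-0.3,"y":0,"z":-1,"jaw":-1},{"ax":0,"ay":0,"az":0,"x":-0.3,"y":0,"z":-1,"jaw":-1}], "squeeze": 10}}

```text
time: 22.52
eef_pos: [0.5527, -0.035, 0.3431]
tcp_rot: [-0.0, 2.62, 0.0]
wrist_force: [0.2, 1.3, -0.6]
opening: 0.0008
finger_force: 0.0
```

```bash
python3 st.py; python3 - <<'E'
from h import *
from plant import viewer
s=viewer.camera('scene')
for ce,st in blobs(s,(0,150,80),(6,255,255),(300,130,400,240),40): print('red',ce.round(1))
for ce,st in blobs(s,(100,120,60),(125,255,255),(300,100,480,260),30): print('cap',ce.round(1))
cv2.imwrite('pics/end.png',s['pixels'])
E
```

```text
22.5167 carr TCP mm [ 114.5 -144.   208.8] F carr [-0.1  1.3 -0.6] rv [-0.    2.62  0.  ] 0.0 0.0008246200144280723
red [331.7 174.8]
cap [378.2 174.6]
```

View pics/end.png

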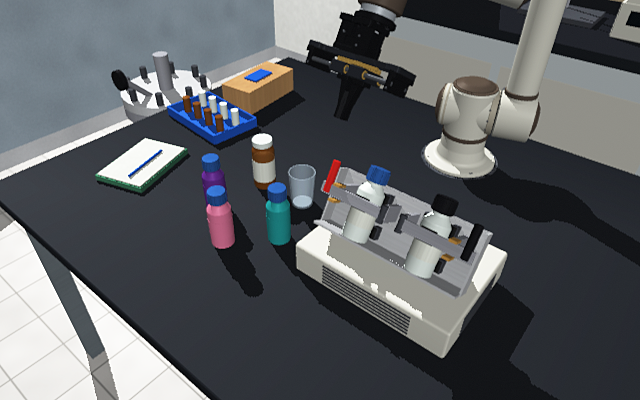

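The bottle is in the cradle with its cap at (378,175). The bar is closed with the handle at (332,175), the bystanders are untouched, and the arm is clear.

```bash
python3 -c "
from plant import job
print(job.close_job())"
```

```text
the job is handed in; nothing more can be done
None
```

The white blue-capped bottle is seated in the empty cradle, the red-handled bar is closed to its end stop in the catch, both are released, and the job was handed in at about 22.5 s with nothing else touched.

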